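Set the gap of the pouch-closing press with a gauge and lock it

TASK

Set the gap of the pouch-closing press: take the round-nosed setting gauge with the flat rib grip (not the thick, square-ended one), slide its blade flat into the gap under the crimping bar until both shoulders meet the press's front face, and let go of it. Then turn the black locking knob on top clockwise, seen from above, until it clicks past its detent to its stop. Leave the gauge fully home in the gap, and leave the other things on the bench where they are.

Things in the scene. Friction and masses are not known exactly. Their poses are not given: they have to be found in the camera images.
- press: the pouch-closing press, fixed; place and heading vary. Origin on the table under the gap's mouth; z up, x the way the gauge goes in. Aluminium bed x -115 to +105 mm, 112 mm wide, 12 mm thick, open apron before the mouth. On it, x 0 to 95, a grey body 106 mm wide, its deck 62 mm above the table, its upright front face at x = 0, the gap in it.
- mouth (a point): middle of the gap's mouth on the bed's top (12 mm above the table) in the plane of the front face; axes as the press's. The gap is 46 mm wide between two cheeks (30 mm wide each) and 83 mm deep; the steel crimping bar hangs 10 mm above the gap's floor (from x = 2 mm on) and comes down 3.1 mm as the knob is turned to its stop.
- lock_knob_grip (a point): the black locking knob on the deck, vertical axis, at x = 55 mm, y = 0 of the press. Its grip is an upright bar 60 mm long, 16 mm thick, from 76 to 108 mm above the table; this point is on the axis at 96 mm, x along the bar (white line at its +x end), turning with the knob. Under the bar a disc 52 mm across.
- lock_knob (a joint): the knob's angle (rad): starts at 0, grows clockwise from above, stop at 1.2. At 0 the bar points 0.6 rad counter-clockwise of the press's x, at 1.2 0.6 rad clockwise of it. A spring detent resists with 0.25 N m at 0, easing to none at 0.6: short of that it springs back to 0, beyond it snaps on to 1.2 and stays.
- gauge: the gauge to use: steel, about 0.3 kg, 6 mm thick, lying flat left or right of the press (the other gauge on the other side). Origin at the underside below the middle of the grip, x towards the blade's nose. Wide part x -55 to +45 mm, 70 mm wide. Grip: an upright rib along x, 50 mm long (x -25 to +25), 14 mm thick, its top 42 mm above the underside.
- gauge_shoulder (a point): point on the gauge's centre line at the shoulders (x = 45 mm, underside); axes as the gauge's. Here the width steps from 70 to 40 mm, making two shoulders of 15 mm; beyond it the blade, 40 mm wide, 60 mm long, 6 mm thick, with a round nose (radius 20 mm).
- gauge_tip (a point): point on the gauge's centre line at the blade's nose (x = 105 mm, underside).
- thick_gauge: the other setting gauge, NOT to be used: steel, like the first but its blade is 14 mm thick and square-ended (60 x 40 mm, the wide part 100 x 70 mm) and its grip is an upright round post 24 mm across. Origin under the post.
- amber_bottle: amber jar with black cap, 64 mm across, 110 mm tall, standing behind the press; origin at its underside's centre.
- white_jar: white jar with red cap, 72 mm across, 100 mm tall, behind the press; origin at its underside's centre.
- small_jar: white jar with red cap, 52 mm across, 75 mm tall, behind the press; origin at its underside's centre.
- scoop_cup: open steel cup, 70 mm across, 70 mm tall, behind the press; origin at its underside's centre.
- carton: cardboard carton 90 x 140 x 70 mm tall, behind on the left; origin at its underside's centre.
- spatula: spatula lying on the table, behind on the right; origin at its underside.
Not all that is in view belongs to the job. What is shaped like the gauge but green is not meant. There is more than one size of the press; the one meant has the size given above.

How it is judged (in metres and radians):
On the way, in this order (a step that is already met when the one before it is completed fails the run):
1. the gauge is fully home in the gap and let go, the knob not yet past its detent (x of gauge_shoulder in the frame of mouth between -0.004 and 0.004 m and y of gauge_shoulder in the frame of mouth between -0.006 and 0.006 m and z of gauge_shoulder in the frame of mouth between -0.004 and 0.004 m and x of gauge_tip in the frame of mouth above 0.052 m and angle between the x axis of gauge and the x axis of press, either way round below 0.08 rad and angle between gauge's own z axis and vertical below 0.08 rad and value of joint lock_knob below 0.4 rad and contact force between the fingers and gauge below 0.1 N), for 0.2 s.
2. the knob has clicked past its detent with the gauge home (x of gauge_shoulder in the frame of mouth between -0.004 and 0.004 m and y of gauge_shoulder in the frame of mouth between -0.006 and 0.006 m and z of gauge_shoulder in the frame of mouth between -0.004 and 0.004 m and x of gauge_tip in the frame of mouth above 0.052 m and angle between the x axis of gauge and the x axis of press, either way round below 0.08 rad and angle between gauge's own z axis and vertical below 0.08 rad and value of joint lock_knob above 1 rad), for 0.2 s.
At the end, for the whole second after the job is handed in: The round-nosed gauge lies flat and at rest in the gap, its shoulders within 4 mm of the press's front face, within 6 mm of the centre line and 0.08 rad of the press's direction; the knob is beyond 1.0 rad (its stop is at 1.2) (all of step 2 and linear speed of gauge below 0.02 m/s); the robot touches nothing.
It fails at once if the other things (thick gauge, jars, bottle, cup, carton, spatula) are moved by more than 40 mm (distance of any of thick_gauge, amber_bottle, white_jar, small_jar, scoop_cup, carton, spatula from where it was at the start of the episode above 0.04 m).
It also fails if it takes over 64 s, if anything falls off the work surface, if the arm or the gripper's body presses on something with over 40 N, if the wrist force passes 120 N, or if a joint passes its speed limit or range.

ROBOT

A 6-joint arm with a two-finger parallel gripper is mounted at the origin on the work surface. World frame = base frame: x ahead of the robot, y to its left, z up, the work surface at z = 0. Lengths are in m, angles in degrees, forces in N, time in s.
With the tool pointing down it reaches from about 0.25 to 0.725 m from the base axis. Payload 9.7 kg.
Tool frame: the origin (TCP) lies between the finger pads; the fingertips stand 22 mm ahead of it and the grasp point (between the pads) lies 3 mm ahead of it; z points along the fingers, y is the line along which they close (so a half turn about z gives the same grasp; the last joint's range is limited). The gripper opens to 85 mm and grips with 20 to 120 N. Pads are 22 mm wide; open, the fingers measure 114 mm over their backs; the gripper's body (76 mm by 85 mm) begins 54 mm behind the grasp point. The pads swing forward as they close: fully open they stand 13 mm farther back than shut.
Start: joints at [-70.073, 4.979, 10.078, 95.1, 0, 90], TCP at [0.187, -0.517, 0.253] pointing down, gripper open.
Joint ranges: [-179.16, 179.16], [-48.56, 103.87], [-65.8, 70.77], [-126.05, 130.52], [-82.76, 87.17], [-180, 180]. Speed limits (degrees/s): [127.2, 127.2, 147.25, 180, 180, 180].

INTERFACE

Orientations are given as [roll, pitch, yaw] about the fixed x, y, z axes, in that order (R = Rz(yaw) Ry(pitch) Rx(roll)).
In Python, from workcell import bot, viewer, finder gives the robot as it stands.
- The arm moves only by the tool move_arm, never from a script. Its arguments are lists of equal length, an entry for each row: "offset": the shift along the tool's x, y, z in cm, a list of three; "twist": the turn, a rotation vector about the tool's x, y, z in rad, a list of three; "grip": the opening, from 0 (shut) to 1 (fully open). In form: {"offset": [[x, y, z], ...], "twist": [[ax, ay, az], ...], "grip": [grip, ...]}. A call has 1 to 5 rows; each row shifts and turns the commanded pose from where the row before left it, along the tool's axes as they then stand; what a row does not reach is not made up. A row lasts 1/10 s, in which the tool goes at most 50 mm and 8.59 degrees, less where a joint would pass 70% of its speed; a pose out of reach is approached as far as the arm can. A call is refused whole if a number of a shift passes 5 or a number of a turn 0.15, either way. A call with a gripper value outside its range is refused whole. The fingers move at their own pace and stop on an object; "force" is the grip in N (left out, the last holds). Time passes only in rows, so rows that do not move let the fingers close. It gives the time, the measured TCP pose, the force, the opening and the grip force at its end, in the units of the state.
- bot.get_obs(): the state, without advancing time (a new reading comes with each control period).
- viewer.camera(name): name is "side" or "top" or "wrist"; returns a dict with "color" (384x512x3 uint8, red, green, blue), "depth" (384x512 float32, m along the optical axis (not along the pixel's ray), 0 where there is no reading), "vfov" (degrees; the focal length in pixels is half the picture's height over the tangent of half this angle, whatever the lens; pixels are square), "cx", "cy" (the principal point, pixels), "position" and "attitude" of the camera in the world; the wrist camera has in their place "tool_from_camera" (4x4, takes a point from camera to tool coordinates, whose origin is the TCP and whose axes are the flange's). Camera axes: x right, y down, z forward; pixel columns grow to the right and rows downward; lengths in m; the calibration is good to about 2 mm. The wrist camera is an equidistant fisheye: a pixel r from the principal point sees the ray r / f radians off the axis. A picture is of the moment at which its call begins: read the wrist's pose just before it.
- bot.job_done(): hands the job in; it is judged then, once.
Trained networks look in a picture, given as the dict that the camera call returned (one of the last four; its "shot" number tells which), for a name from the list of things; names that differ only in an ending like _2 or _b are one class to them, and where a whole thing is asked for, a point or a joint stands for the part that bears it (a point fixed in the world has none). Each returns a list of dicts, best first, with "p" (0 to 1); they miss things now and then, are a little off and sometimes report something else, mostly with a low value. They report only what shows in the picture. A call takes as long as a camera call. They do not tell look-alikes from the thing itself.
- finder.boxes_of(picture, thing): "position" ([column, row] in pixels, amid what is visible of it).
- finder.pinpoint(picture, thing): "position" ([column, row] in pixels: a listed point, or the origin of a listed thing).
The state is a dict: "time": time; "q": joint angles; "qd": joint speeds; "joint_efforts": joint torques, N m; "ee_pos": TCP position; "tcp_rot": TCP orientation; "wrist_force": force on the tool from outside, world axes, zero at the start; "torque": the same for the moment, N m; "opening": finger opening in m; "grasp_force": force on a finger pad.
Only numpy, scipy, OpenCV 4.12 (cv2) and the standard library are available. Lean on these libraries where they do the work, as an engineer would, in place of code of your own. Each camera call takes 0.05 s, during which the arm holds its last target. There are 200 camera calls.

## Working session

There is one attempt and no reset: what is moved stays moved. The work goes in short steps, Python scripts to look and compute and a tool call to move; the robot and the scene stay as the last step left them, time stands still between calls to the robot, and variables do not carry over. Pictures are saved under pics/ and viewed, at most 10 in all, crops included, and the job is handed in when it is done.

Besides the shell and the picture viewer there is one more tool, called after "Emit:" as name(argument=value, ...) on one line, values as JSON. move_arm: Moves the arm, as the interface text tells. Its arguments: {"type":"object","properties":{"offset":{"type":"array","items":{"type":"array","items":{"type":"number"}}},"twist":{"type":"array","items":{"type":"array","items":{"type":"number"}}},"grip":{"type":"array","items":{"type":"number"}},"force":{"type":"number"}},"required":["offset","twist","grip"]}

```bash
mkdir -p pics; cat > h.py <<'E'
import numpy as np,cv2
from scipy.spatial.transform import Rotation as R
from workcell import bot,viewer,finder
def cam(n):
    p=viewer.camera(n); return p
def f(p): return p['color'].shape[0]/2/np.tan(np.radians(p['vfov'])/2)
def rot(p):
    a=np.array(p['attitude'],float)
    return a if a.shape==(3,3) else R.from_euler('xyz',a,degrees=True).as_matrix()
def pos(p,u,v,z=None):
    d=np.array([(u-p['cx'])/f(p),(v-p['cy'])/f(p),1.]); d=rot(p)@d; o=np.array(p['position'])
    s=p['depth'][int(round(v)),int(round(u))] if z is None else (z-o[2])/d[2]
    return o+d*s
def save(p,n): cv2.imwrite('pics/'+n,cv2.cvtColor(p['color'],cv2.COLOR_RGB2BGR))
E
python3 - <<'E'
from h import *
ims=[]
for n in('top','side'):
    p=cam(n); print(n,p['position'],p['attitude'],p['vfov'],p['cx'],p['cy']); save(p,n+'0.png'); np.savez(n+'0.npz',**{k:v for k,v in p.items()})
    for t in('press','mouth','lock_knob_grip','gauge','gauge_shoulder','gauge_tip','thick_gauge'):
        for d in finder.pinpoint(p,t)[:3]: print(t,np.round(d['position']),round(d['p'],2),np.round(pos(p,*d['position']),3))
print(bot.get_obs())
E
```

```text
top [ 0.47351432 -0.05883933  1.1101222 ] [-176.22207922    0.63611374  -89.55006572] 53.923289152655066 259.39718032826795 188.5881128009197
press [411. 248.] 0.97 [ 0.382 -0.473  0.041]
press [258. 166.] 0.81 [ 0.613 -0.04   0.014]
press [275. 113.] 0.74 [ 0.752 -0.088  0.074]
mouth [413. 251.] 0.73 [ 0.372 -0.478  0.041]
mouth [254. 162.] 0.59 [ 0.617 -0.031  0.062]
lock_knob_grip [254. 166.] 0.67 [ 0.613 -0.029  0.01 ]
lock_knob_grip [419. 241.] 0.61 [ 0.4   -0.491  0.05 ]
gauge [169. 276.] 0.95 [0.294 0.207 0.032]
gauge [147. 213.] 0.67 [0.471 0.28  0.02 ]
gauge [274. 115.] 0.21 [ 0.749 -0.087  0.069]
gauge_shoulder [154. 279.] 0.81 [0.281 0.256 0.004]
gauge_shoulder [145. 201.] 0.64 [0.507 0.288 0.007]
gauge_shoulder [290. 276.] 0.6 [ 0.294 -0.136  0.003]
gauge_tip [148. 185.] 0.85 [0.554 0.282 0.007]
gauge_tip [137. 280.] 0.65 [0.278 0.306 0.005]
gauge_tip [265. 280.] 0.6 [ 0.283 -0.065  0.002]
thick_gauge [150. 183.] 0.72 [0.561 0.276 0.012]
thick_gauge [356. 223.] 0.71 [ 0.448 -0.319  0.045]
side [0.09782759 0.85751015 0.87633847] [-1.27465916e+02 -2.40979360e-02 -1.55304572
[... 772 characters left out ...]
.91 [ 0.446 -0.292  0.014]
{'time': 0.8, 'q': array([-7.00718336e+01,  4.97752730e+00,  1.00792272e+01,  9.50977375e+01,
        7.34965948e-04,  9.00001208e+01]), 'qd': array([-0.00727821,  0.03624033, -0.05673124, -0.02398316,  0.13853357,
        0.00725643]), 'joint_efforts': array([-1.35697217e-03, -5.20046031e+01,  4.64841664e+01,  1.34025071e-03,
       -1.92458101e-04, -1.65924763e-05]), 'ee_pos': array([ 0.18747047, -0.5170772 ,  0.2533064 ]), 'tcp_rot': array([ 1.79996038e+02, -7.34974300e-04,  1.99280457e+01]), 'wrist_force': array([ 0.05186324,  0.63055446, -0.50787056]), 'torque': array([-0.03319357,  0.0628898 ,  0.00594218]), 'grasp_force': 0.0, 'opening': 0.08523291177707439}
```

View pics/top0.png

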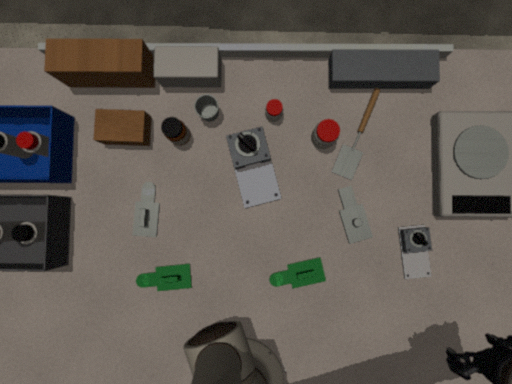

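View pics/side0.png

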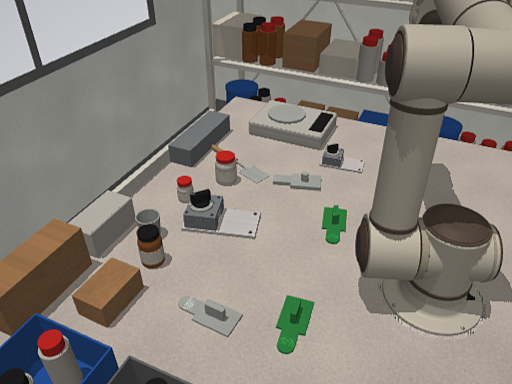

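The top view shows these candidates:
- **Grey gauge, (147,210):** round nose and rib grip.
- **Grey gauge, (355,215):** square end and round post, so it is the thick one.
- **Green decoys:** (170,277) and (300,273).
- **Presses:** large at (255,165) and small at (415,250).

The grey gauge at (147,210) and the large press fit the description. I'll confirm both in a crop and measure them.

```bash
python3 - <<'E'
from h import *
p=dict(np.load('top0.npz',allow_pickle=True)); p={k:(v if v.shape else v.item()) for k,v in p.items()}
im=p['color'][:,:,::-1]
cv2.imwrite('pics/crop.png',cv2.resize(im[110:250,110:300],(800,589),interpolation=cv2.INTER_CUBIC))
v,u=np.mgrid[:384,:512]; D=p['depth']
P=np.stack([(u-p['cx'])/f(p)*D,(v-p['cy'])/f(p)*D,D],-1)@rot(p).T+p['position']
print('table z',np.median(P[225:245,180:230,2]))
def rep(n,c0,c1,r0,r1,z0,z1):
    m=np.zeros(D.shape,bool); m[r0:r1,c0:c1]=1; m&=(P[...,2]>z0)&(P[...,2]<z1)
    k,l,st,_=cv2.connectedComponentsWithStats(m.astype(np.uint8)); i=1+np.argmax(st[1:,4])
    q=P[l==i]; r=cv2.minAreaRect((q[:,:2]*1000).astype(np.float32))
    print(n,len(q),'c',np.round(r[0],1),'size',np.round(r[1],1),'ang',round(r[2],2),'zmed',np.median(q[:,2]).round(4),np.round(q[:,:2].mean(0),4))
rep('deck',220,285,120,175,.045,.068)
rep('knob',220,285,120,175,.09,.12)
rep('bed',220,285,120,215,.007,.09)
rep('rib',125,165,175,245,.025,.06)
rep('gauge',125,165,175,245,.003,.06)
E
```

```text
table z 0.00022406859816515023
deck 853 c [661.  -13.9] size [ 96.3 105.7] ang 15.41 zmed 0.0624 [ 0.6546 -0.016 ]
knob 147 c [668.4 -11.5] size [60.8 16.2] ang 49.68 zmed 0.1079 [ 0.6668 -0.0122]
bed 2702 c [607.5 -26.6] size [215. 115.] ang 15.12 zmed 0.0146 [ 0.6022 -0.0294]
rib 117 c [459.9 285.3] size [15.7 48.3] ang 87.54 zmed 0.0418 [0.4608 0.2843]
gauge 1090 c [489.4 288.4] size [ 85.8 171.7] ang 86.97 zmed 0.0069 [0.475 0.284]
```

View pics/crop.png

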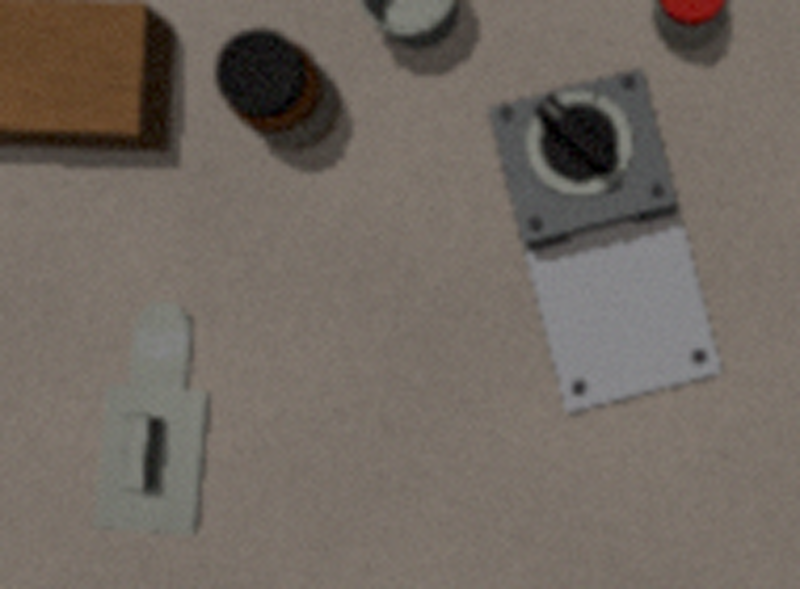

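The crop confirms it: the gauge at left has a round nose and an upright rib, and the press is the full-size one (deck 96x106 mm). I measured gauge origin (0.460, 0.285), heading -2.7°; mouth (0.615, -0.026), heading 15.2°. Moving over the gauge.

Emit:
move_arm(offset=[[2.65,-3.3,0],[2.65,-3.3,0],[2.65,-3.3,0],[2.65,-3.3,0],[2.65,-3.3,0]], twist=[[0,0,0],[0,0,0],[0,0,0],[0,0,0],[0,0,0]], grip=[1,1,1,1,1])

```text
time: 1.3
ee_pos: [0.2559, -0.3152, 0.2533]
tcp_rot: [180.0, -0.0, 19.9]
wrist_force: [1.1, 0.4, -0.3]
opening: 0.0857
grasp_force: 0.0
```

Emit:
move_arm(offset=[[2.65,-3.3,0],[2.65,-3.3,0],[2.65,-3.3,0],[2.65,-3.3,0],[2.65,-3.3,0]], twist=[[0,0,0],[0,0,0],[0,0,0],[0,0,0],[0,0,0]], grip=[1,1,1,1,1])

```text
time: 1.8
ee_pos: [0.3242, -0.1149, 0.2535]
tcp_rot: [180.0, -0.0, 19.9]
wrist_force: [1.5, -0.7, 0.8]
opening: 0.0853
grasp_force: 0.0
```

Emit:
move_arm(offset=[[2.65,-3.3,0],[2.65,-3.3,0],[2.65,-3.3,0],[2.65,-3.3,0],[2.65,-3.3,0]], twist=[[0,0,0],[0,0,0],[0,0,0],[0,0,0],[0,0,0]], grip=[1,1,1,1,1])

```text
time: 2.3
ee_pos: [0.3926, 0.0857, 0.2536]
tcp_rot: [180.0, -0.1, 20.0]
wrist_force: [0.4, -0.6, 0.8]
opening: 0.0856
grasp_force: 0.0
```

Emit:
move_arm(offset=[[2.65,-3.3,0],[2.65,-3.3,0],[2.65,-3.3,0],[0,0,0],[0,0,0]], twist=[[0,0,0],[0,0,0],[0,0,0],[0,0,0.13],[0,0,0.13]], grip=[1,1,1,1,1])

```text
time: 2.8
ee_pos: [0.4594, 0.1164, 0.2528]
tcp_rot: [-176.1, 0.6, 12.1]
wrist_force: [-0.4, -0.2, 0.2]
opening: 0.0855
grasp_force: 0.0
```

Emit:
move_arm(offset=[[0,0,3],[0,0,3],[0,0,0]], twist=[[0,0,0.134],[0,0,0],[0,0,0]], grip=[1,1,1])

```text
time: 3.1
ee_pos: [0.4606, 0.0816, 0.1902]
tcp_rot: [-174.6, 1.4, 7.1]
wrist_force: [-0.1, 0.6, 0.2]
opening: 0.0855
grasp_force: 0.0
```

```bash
python3 - <<'E'
from h import *
o=bot.get_obs(); print(o); p=cam('side'); save(p,'side1.png'); print(bot.get_obs()['ee_pos'],bot.get_obs()['tcp_rot'])
E
```

```text
{'time': 3.1, 'q': array([  7.005337  ,  -5.83731437,  -7.80276565,  89.43480067,
         5.41311971, 179.94297226]), 'qd': array([ 1.84815603e+00, -8.42696556e-01,  5.35885596e+00,  3.66585729e+00,
       -4.81525713e-04,  2.16109232e-02]), 'joint_efforts': array([-1.33885838e+00, -4.13393676e+01,  4.64123940e+01, -1.03534061e+00,
        2.88780760e-01,  3.11412532e-04]), 'ee_pos': array([0.46056982, 0.08159146, 0.19020135]), 'tcp_rot': array([-174.5854952 ,    1.39487149,    7.06212725]), 'wrist_force': array([-0.14470491,  0.61817526,  0.16217697]), 'torque': array([-0.08203114, -0.01971137,  0.01904762]), 'grasp_force': 0.0, 'opening': 0.08553996493996134}
[0.46113578 0.08233183 0.19263958] [-174.58221941    1.23881599    7.13927687]
```

View pics/side1.png

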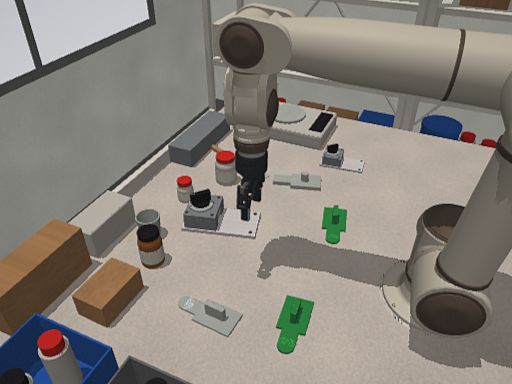

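The last joint hit its end (yaw = q1 + 180° − q6), so the half-turn grasp (yaw about 177°) is needed. I'll level the tool and turn it the other way.

Emit:
move_arm(offset=[[0,0,0],[0,0,0],[0,0,0]], twist=[[-0.094,0.022,-0.1],[0,0,-0.14],[0,0,0]], grip=[1,1,1])

```text
time: 3.45
ee_pos: [0.4623, 0.084, 0.1958]
tcp_rot: [180.0, -0.6, 21.1]
wrist_force: [-0.5, 0.3, 0.4]
opening: 0.0856
grasp_force: 0.0
```

Emit:
move_arm(offset=[[0,0,-1],[0,0,-1],[0,0,-1],[0,0,0],[0,0,0]], twist=[[0,0,-0.1435],[0,0,-0.1435],[0,0,-0.1435],[0,0,-0.1435],[0,0,-0.1435]], grip=[1,1,1,1,1])

```text
time: 3.95
ee_pos: [0.4622, 0.0832, 0.2254]
tcp_rot: [179.6, -0.4, 62.1]
wrist_force: [0.0, 0.3, -0.5]
opening: 0.0854
grasp_force: 0.0
```

Emit:
move_arm(offset=[[0,0,0],[0,0,0],[0,0,0],[0,0,0],[0,0,0]], twist=[[0,0,-0.1435],[0,0,-0.1435],[0,0,-0.1435],[0,0,-0.1435],[0,0,-0.1435]], grip=[1,1,1,1,1])

```text
time: 4.45
ee_pos: [0.462, 0.0832, 0.225]
tcp_rot: [179.5, -0.1, 103.2]
wrist_force: [-0.1, 0.4, -1.2]
opening: 0.0856
grasp_force: 0.0
```

Emit:
move_arm(offset=[[0,0,0],[0,0,0],[0,0,0],[0,0,0],[0,0,0]], twist=[[0,0,-0.1435],[0,0,-0.1435],[0,0,-0.1435],[0,0,-0.1435],[0,0,-0.1435]], grip=[1,1,1,1,1])

```text
time: 4.95
ee_pos: [0.462, 0.0831, 0.225]
tcp_rot: [179.5, 0.3, 144.3]
wrist_force: [0.0, -0.1, 0.5]
opening: 0.0853
grasp_force: 0.0
```

Emit:
move_arm(offset=[[0,0,0],[0,0,0],[0,0,0],[0,0,0],[0,0,0]], twist=[[0,0,-0.1435],[0,0,-0.1435],[0,0,-0.1435],[0,0,-0.1435],[0,0,0]], grip=[1,1,1,1,1])

```text
time: 5.45
ee_pos: [0.462, 0.0831, 0.2248]
tcp_rot: [179.8, 0.5, 177.0]
wrist_force: [0.6, -0.1, 0.0]
opening: 0.0854
grasp_force: 0.0
```

Emit:
move_arm(offset=[[0.25,4.03,0],[0.25,4.03,0],[0.25,4.03,0],[0.25,4.03,0],[0.25,4.03,0]], twist=[[0,0.009,0],[0,0,0],[0,0,0],[0,0,0],[0,0,0]], grip=[1,1,1,1,1])

```text
time: 5.95
ee_pos: [0.4593, 0.2866, 0.2252]
tcp_rot: [179.8, -0.0, 176.7]
wrist_force: [0.8, -0.6, 1.1]
opening: 0.0856
grasp_force: 0.0
```

Emit:
move_arm(offset=[[0,0,4],[0,0,4],[0,0,0]], twist=[[0,0,0],[0,0,0],[0,0,0]], grip=[1,1,1])

```text
time: 6.25
ee_pos: [0.4571, 0.2841, 0.1396]
tcp_rot: [-179.9, -0.5, 176.8]
wrist_force: [-0.1, 0.4, -0.3]
opening: 0.0854
grasp_force: 0.0
```

```bash
cat >> h.py <<'E'
def cloud(p,o):
    f_=f(p); v,u=np.mgrid[:384,:512]; x=u-p['cx']; y=v-p['cy']; r=np.hypot(x,y)+1e-9; th=r/f_
    D=p['depth']; t=np.where(th<1.4,np.tan(np.minimum(th,1.4)),0)
    C=np.stack([x/r*t*D,y/r*t*D,D,np.ones_like(D)],-1)
    T=np.eye(4); T[:3,:3]=R.from_euler('xyz',o['tcp_rot'],degrees=True).as_matrix(); T[:3,3]=o['ee_pos']
    P=(C@(T@np.array(p['tool_from_camera'])).T)[...,:3]; P[D<=0]=np.nan; P[th>1.2]=np.nan
    return P
def comp(P,x,y,z):
    m=(P[...,0]>x[0])&(P[...,0]<x[1])&(P[...,1]>y[0])&(P[...,1]<y[1])&(P[...,2]>z[0])&(P[...,2]<z[1])
    k,l,st,_=cv2.connectedComponentsWithStats(m.astype(np.uint8)); i=1+np.argmax(st[1:,4]); q=P[l==i]
    r=cv2.minAreaRect((q[:,:2]*1000).astype(np.float32)); print(len(q),np.round(r[0],1),np.round(r[1],1),round(r[2],2),'z',np.median(q[:,2]).round(4)); return q
E
python3 - <<'E'
from h import *
o=bot.get_obs(); p=cam('wrist'); save(p,'w1.png'); P=cloud(p,o); print(o['ee_pos'],o['tcp_rot'],p['tool_from_camera'])
comp(P,(.4,.58),(.23,.34),(.03,.048)); comp(P,(.36,.6),(.22,.35),(.003,.012))
E
```

```text
[0.45712931 0.2841313  0.13955549] [-179.92089181   -0.47861975  176.78992501] [[ 3.40609183e-04 -9.61359375e-01 -2.75296268e-01  6.94768741e-02]
 [ 9.99999873e-01  4.29835826e-04 -2.63779682e-04 -3.59001821e-04]
 [ 3.71919269e-04 -2.75296143e-01  9.61359400e-01 -1.19587387e-01]
 [ 0.00000000e+00  0.00000000e+00  0.00000000e+00  1.00000000e+00]]
1135 [460.8 285.3] [13.5 50.1] 86.63 z 0.0408
9199 [485.6 282.9] [ 70.2 159.9] 86.09 z 0.005
```

View pics/w1.png

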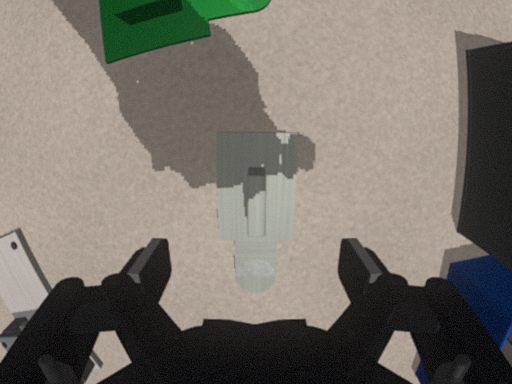

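The rib lies between the open fingers at (257,200), nose at (255,290). Descending and gripping.

Emit:
move_arm(offset=[[-0.35,0.11,3.6],[0,0,3.6],[0,0,3.5],[0,0,0],[0,0,0]], twist=[[0,-0.008,0.007],[0,0,0],[0,0,0],[0,0,0],[0,0,0]], grip=[1,1,1,1,1], force=60)

```text
time: 6.8
ee_pos: [0.4644, 0.2865, 0.04]
tcp_rot: [179.7, 0.5, 176.6]
wrist_force: [-0.3, 0.5, 0.6]
opening: 0.0857
grasp_force: 0.0
```

Emit:
move_arm(offset=[[0,0,0],[0,0,0],[0,0,0],[0,0,0],[0,0,0]], twist=[[0,0,0],[0,0,0],[0,0,0],[0,0,0],[0,0,0]], grip=[0.1,0,0,0,0], force=60)

```text
time: 7.3
ee_pos: [0.4635, 0.2861, 0.0378]
tcp_rot: [179.8, 0.4, 176.7]
wrist_force: [-7.6, -0.4, 19.8]
opening: 0.0129
grasp_force: 60.3
```

Emit:
move_arm(offset=[[0,0,0],[0,0,0],[0,0,0],[0,0,0],[0,0,0]], twist=[[0,0,0],[0,0,0],[0,0,0],[0,0,0],[0,0,0]], grip=[0,0,0,0,0], force=60)

```text
time: 7.8
ee_pos: [0.4636, 0.2862, 0.0378]
tcp_rot: [179.8, 0.4, 176.7]
wrist_force: [-0.7, -0.3, 5.7]
opening: 0.0134
grasp_force: 59.8
```

Emit:
move_arm(offset=[[0,0,-2],[0,0,-3],[0,0,-3],[0,0,0],[0,0,0]], twist=[[0,0,0],[0,0,0],[0,0,-0.11],[0,0,-0.11],[0,0,-0.108]], grip=[0,0,0,0,0])

```text
time: 8.3
ee_pos: [0.4629, 0.2858, 0.1176]
tcp_rot: [179.9, 0.4, -164.3]
wrist_force: [-0.0, 0.0, -3.9]
opening: 0.0128
grasp_force: 59.0
```

Emit:
move_arm(offset=[[0.6,-3.5,0],[0.6,-3.5,0],[0.6,-3.5,0],[0.6,-3.5,0],[0.6,-3.5,0]], twist=[[0,0,0],[0,0,0],[0,0,0],[0,0,0],[0,0,0]], grip=[0,0,0,0,0])

```text
time: 8.8
ee_pos: [0.4801, 0.1077, 0.1161]
tcp_rot: [179.9, 0.3, -164.5]
wrist_force: [-0.0, 0.1, -3.4]
opening: 0.0134
grasp_force: 59.4
```

Emit:
move_arm(offset=[[0.6,-3.5,0],[0.6,-3.5,0],[0.6,-3.5,0],[0.6,-3.5,0],[0.4,-2.6,0]], twist=[[0,0,0],[0,0,0],[0,0,0],[0,0,0],[0,0,0]], grip=[0,0,0,0,0])

```text
time: 9.3
ee_pos: [0.4973, -0.0602, 0.1157]
tcp_rot: [179.9, 0.3, -164.6]
wrist_force: [-0.5, 0.3, -3.2]
opening: 0.0134
grasp_force: 59.5
```

Emit:
move_arm(offset=[[0,0,0],[0,0,0],[0,0,0]], twist=[[0,0,0],[0,0,0],[0,0,0]], grip=[0,0,0])

```text
time: 9.6
ee_pos: [0.4976, -0.0578, 0.116]
tcp_rot: [179.9, 0.4, -164.5]
wrist_force: [0.2, 0.1, -3.2]
opening: 0.0127
grasp_force: 59.7
```

```bash
python3 - <<'E'
from h import *
o=bot.get_obs(); p=cam('wrist'); save(p,'w2.png'); P=cloud(p,o); np.savez('w2.npz',P=P,c=p['color'])
print(o['ee_pos'],o['tcp_rot'],o['wrist_force'],o['torque'],o['opening'])
t=o['ee_pos'][2]-.038; print(t)
q=comp(P,(.4,.62),(-.12,0),(t-.006,t+.013)); 
comp(P,(.4,.62),(-.12,.0),(t+.03,t+.05)); comp(P,(.5,.8),(-.12,.1),(.055,.068))
A=np.c_[q[:,:2],np.ones(len(q))]; print('plane',np.linalg.lstsq(A,q[:,2],rcond=None)[0])
E
```

```text
[ 0.49757408 -0.05777934  0.11603206] [ 179.91109484    0.35235692 -164.50876336] [ 0.19151924  0.08163735 -3.15344565] [-0.00201328  0.05882918 -0.03473147] 0.012745770635154367
0.07803205992687023
12976 [482.1 -62.5] [82.9 70.8] 15.45 z 0.0832
4173 [494.3 -57.6] [50.5 36.8] 40.56 z 0.1191Traceback (most recent call last):
  File "<stdin>", line 6, in <module>
  File "h.py", line 24, in comp
    k,l,st,_=cv2.connectedComponentsWithStats(m.astype(np.uint8)); i=1+np.argmax(st[1:,4]); q=P[l==i]
                                                                       ~~~~~~~~~^^^^^^^^^^
    return _wrapfunc(a, 'argmax', axis=axis, out=out, **kwds)
    return bound(*args, **kwds)
ValueError: attempt to get argmax of an empty sequence
```

View pics/w2.png

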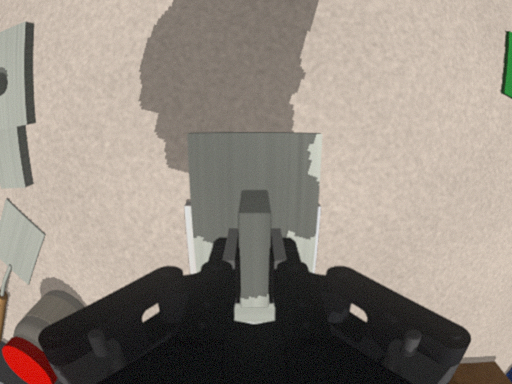

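The gauge is held square with its rear at rows 132–300, and the press bed edges show beneath it at columns 188 and 318. Checking level and the bed centreline from this cloud.

```bash
python3 - <<'E'
from h import *
P=np.load('w2.npz')['P']; h=np.radians(15.3); ex=np.array([np.cos(h),np.sin(h)]); ey=np.array([-ex[1],ex[0]])
m0=np.array([.6152,-.0263])
L=np.stack([(P[...,:2]-m0)@ex,(P[...,:2]-m0)@ey,P[...,2]],-1)*1000
q=L[(L[...,2]>76)&(L[...,2]<88)&(abs(L[...,1])<33)&(L[...,0]>-178)&(L[...,0]<-105)]
q=q[abs(q[:,1])>15]
c,*_=np.linalg.lstsq(np.c_[q[:,:2],np.ones(len(q))],q[:,2],rcond=None); print('gauge plane slope x,y, z at origin',c[:2],c@[-122,0,1])
g=L[(L[...,2]>76)&(L[...,2]<88)]
for a in range(-175,-120,10):
    s=g[abs(g[:,0]-a)<5]
    b=L[(abs(L[...,0]-a)<5)&(L[...,2]>6)&(L[...,2]<18)&(abs(L[...,1])<70)]
    print(a,'gauge y',np.percentile(s[:,1],[.3,99.7]).round(1),'bed y',len(b),(np.percentile(b[:,1],[1,99]).round(1), np.median(b[:,2]).round(1)) if len(b) else '')
E
```

```text
gauge plane slope x,y, z at origin [-0.00240436  0.00045901] 83.14604554627358
-175 gauge y [-34.7  35. ] bed y 0 
-165 gauge y [-34.7  34.8] bed y 0 
-155 gauge y [-34.5  34.9] bed y 0 
-145 gauge y [-34.3  35.2] bed y 0 
-135 gauge y [-34.4  35.1] bed y 0 
-125 gauge y [-34.6  34.9] bed y 0
```

```bash
python3 - <<'E'
from h import *
P=np.load('w2.npz')['P']; h=np.radians(15.3); ex=np.array([np.cos(h),np.sin(h)]); ey=np.array([-ex[1],ex[0]])
L=np.stack([(P[...,:2]-[.6152,-.0263])@ex,(P[...,:2]-[.6152,-.0263])@ey,P[...,2]],-1)*1000
for a in range(-118,-40,8):
    for s in(-1,1):
        b=L[(abs(L[...,0]-a)<4)&(L[...,2]>7)&(L[...,2]<18)&(s*L[...,1]>30)&(s*L[...,1]<80)]
        if len(b)>8: print(a,s,len(b),'outer',np.percentile(b[:,1],1 if s<0 else 99).round(1),np.median(b[:,2]).round(1))
E
```

```text
-118 -1 17 outer -56.9 10.1
-110 -1 66 outer -57.3 10.9
-110 1 20 outer 54.1 10.8
-102 -1 61 outer -57.2 11.1
-102 1 24 outer 54.3 10.9
-94 -1 65 outer -57.4 10.9
-94 1 27 outer 54.1 11.0
-86 -1 59 outer -57.4 11.0
-86 1 23 outer 54.6 10.8
-78 -1 49 outer -56.8 10.9
-78 1 25 outer 54.6 10.7
-70 -1 52 outer -57.1 10.8
-70 1 23 outer 54.5 11.0
-62 -1 52 outer -57.0 10.9
-62 1 15 outer 55.0 10.8
-54 -1 50 outer -57.7 10.9
-54 1 16 outer 54.1 10.8
```

Emit:
move_arm(offset=[[0,-0.09,2.2],[0,0,2.2],[0,0,1.95],[0,0,0],[0,0,0]], twist=[[0,0,0.003],[0,0,0],[0,0,0],[0,0,0],[0,0,0]], grip=[0,0,0,0,0])

```text
time: 10.15
ee_pos: [0.4984, -0.0583, 0.0532]
tcp_rot: [179.9, 0.4, -164.6]
wrist_force: [0.2, -0.5, -2.8]
opening: 0.0131
grasp_force: 60.3
```

```bash
python3 - <<'E'
from h import *
o=bot.get_obs(); print(o['ee_pos'],o['tcp_rot'],o['wrist_force'])
p=cam('side'); cv2.imwrite('pics/s2.png',cv2.resize(p['color'][150:270,150:310,::-1],(800,600),interpolation=cv2.INTER_CUBIC))
E
```

```text
[ 0.49844554 -0.05832688  0.05322446] [ 179.93167814    0.38310216 -164.63523174] [ 0.24058215 -0.53923082 -2.77566401]
```

View pics/s2.png

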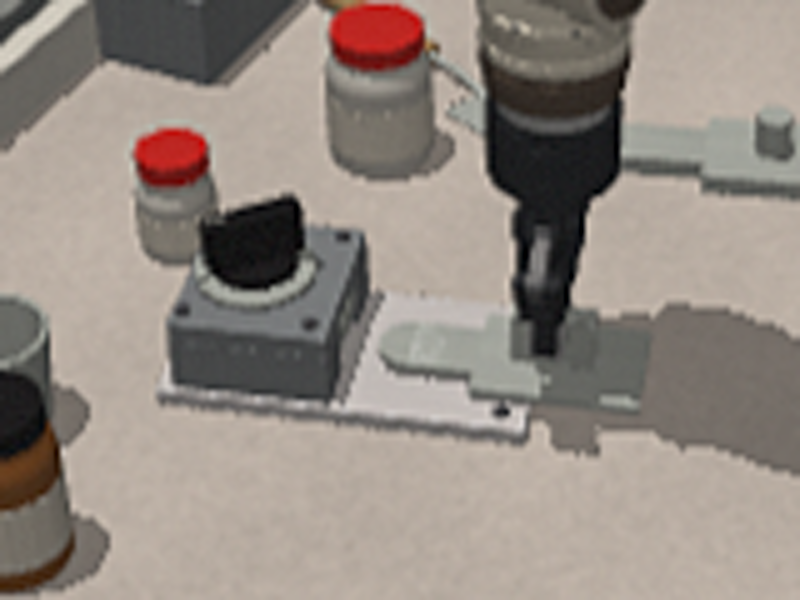

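The blade lies flat on the apron, nose at crop (385,345), in line with the gap. Sliding it in.

Emit:
move_arm(offset=[[-1,0,0.1],[-1,0,0],[-1,0,0],[-1,0,0],[-0.5,0,0]], twist=[[0,0,0],[0,0,0],[0,0,0],[0,0,0],[0,0,0]], grip=[0,0,0,0,0])

```text
time: 10.7
ee_pos: [0.5432, -0.0468, 0.0523]
tcp_rot: [179.9, 0.4, -164.7]
wrist_force: [-0.5, 0.2, -3.2]
opening: 0.0129
grasp_force: 60.3
```

Emit:
move_arm(offset=[[-0.7,0,0],[-0.7,0,0],[-0.7,0,0],[-0.6,0,0],[0,0,0]], twist=[[0,0,0],[0,0,0],[0,0,0],[0,0,0],[0,0,0]], grip=[0,0,0,0,0])

```text
time: 11.2
ee_pos: [0.5687, -0.0399, 0.0525]
tcp_rot: [179.9, 0.4, -164.7]
wrist_force: [0.3, -0.2, -4.0]
opening: 0.0128
grasp_force: 60.3
```

Emit:
move_arm(offset=[[-0.2,0,0],[-0.2,0,0],[-0.1,0,0],[0,0,0]], twist=[[0,0,0],[0,0,0],[0,0,0],[0,0,0]], grip=[0,0,0,0])

```text
time: 11.6
ee_pos: [0.5729, -0.0387, 0.0526]
tcp_rot: [179.9, 0.4, -164.7]
wrist_force: [0.1, -0.2, -3.5]
opening: 0.0132
grasp_force: 60.3
```

Emit:
move_arm(offset=[[-0.1,0,0],[0,0,0]], twist=[[0,0,0],[0,0,0]], grip=[0,0])

```text
time: 11.8
ee_pos: [0.5739, -0.0384, 0.0526]
tcp_rot: [179.9, 0.4, -164.7]
wrist_force: [0.3, -0.0, -3.2]
opening: 0.0129
grasp_force: 60.3
```

Emit:
move_arm(offset=[[-0.1,0,0],[0,0,0]], twist=[[0,0,0],[0,0,0]], grip=[0,0])

```text
time: 12.0
ee_pos: [0.5744, -0.0382, 0.0526]
tcp_rot: [179.9, 0.4, -164.7]
wrist_force: [-3.5, -0.1, -1.8]
opening: 0.0131
grasp_force: 60.5
```

Emit:
move_arm(offset=[[-0.1,0,0],[0,0,0]], twist=[[0,0,0],[0,0,0]], grip=[0,0])

```text
time: 12.2
ee_pos: [0.5745, -0.0382, 0.0523]
tcp_rot: [179.9, 0.2, -164.7]
wrist_force: [-7.7, -1.3, -1.1]
opening: 0.0131
grasp_force: 60.7
```

The shoulders are in contact (force −7.7 N). Lowering to the bed and releasing.

Emit:
move_arm(offset=[[0.05,0,0.1],[0,0,0.06],[0,0,0.04],[0,0,0]], twist=[[0,0,0],[0,0,0],[0,0,0],[0,0,0]], grip=[0,0,0,0], force=20)

```text
time: 12.6
ee_pos: [0.5745, -0.0383, 0.0503]
tcp_rot: [179.9, 0.3, -164.7]
wrist_force: [-3.6, -1.3, -2.2]
opening: 0.013
grasp_force: 60.6
```

Emit:
move_arm(offset=[[0,0,0],[0,0,0],[0,0,0],[0,0,0],[0,0,0]], twist=[[0,0,0],[0,0,0],[0,0,0],[0,0,0],[0,0,0]], grip=[0.25,0.35,0.45,0.45,0.45])

```text
time: 13.1
ee_pos: [0.5755, -0.038, 0.0508]
tcp_rot: [180.0, 0.4, -164.7]
wrist_force: [0.1, 0.7, -0.2]
opening: 0.0384
grasp_force: 0.0
```

```bash
python3 - <<'E'
from h import *
o=bot.get_obs(); p=cam('wrist'); P=cloud(p,o); print(o['ee_pos'],o['opening'],o['grasp_force'])
L=P.copy(); h=np.radians(15.3); ex=np.array([np.cos(h),np.sin(h)]); ey=np.array([-ex[1],ex[0]])
L[...,:2]=(P[...,:2]-[.6152,-.0263])@np.c_[ex,ey]; 
comp(L,(-.2,-.02),(-.05,.05),(.0145,.024)); comp(L,(-.2,-.0),(-.03,.03),(.045,.06))
q=L[(L[...,0]>-.13)&(L[...,0]<-.02)&(abs(L[...,1])<.033)&(abs(L[...,1])>.015)&(L[...,2]>.014)&(L[...,2]<.024)]
print('slope',np.linalg.lstsq(np.c_[q[:,:2],np.ones(len(q))],q[:,2],rcond=None)[0])
E
```

```text
[ 0.57546849 -0.03798774  0.0507778 ] 0.03839222995889637 0.0
13292 [-60.1  -1. ] [70.5 80. ] 89.99 z 0.0169
3101 [-45.2  -1.1] [14.1 50.3] 89.4 z 0.0529
slope [-9.93228284e-05 -5.52817767e-04  1.69271336e-02]
```

The gauge is home: origin at x = −45.1 mm, y about −1 mm, flat and released. Now the knob.

Emit:
move_arm(offset=[[0,0,-2],[0,0,-3.5],[0,0,-3.5],[0,0,-3],[-2,0,0]], twist=[[0,0,0],[0,0,0],[0,0,0],[0,0,0],[0,0,0]], grip=[0.45,0.45,0.6,1,1])

```text
time: 13.65
ee_pos: [0.5946, -0.0335, 0.1765]
tcp_rot: [-179.9, 0.8, -164.7]
wrist_force: [0.7, -0.3, -0.2]
opening: 0.0778
grasp_force: 0.0
```

Emit:
move_arm(offset=[[-2.55,0.03,0],[-2.55,0.03,0],[-2.55,0.03,0],[0,0,0],[0,0,0]], twist=[[0,0,0],[0,0,0],[0,0,0],[0,0,-0.12],[0,0,-0.12]], grip=[1,1,1,1,1])

```text
time: 14.15
ee_pos: [0.6679, -0.0117, 0.1704]
tcp_rot: [-180.0, 0.4, -150.7]
wrist_force: [-0.2, -0.4, 0.0]
opening: 0.0854
grasp_force: 0.0
```

Emit:
move_arm(offset=[[0,0,0],[0,0,0],[0,0,0],[0,0,0]], twist=[[0,0,-0.12],[0,0,-0.12],[0,0,-0.12],[0,0,0]], grip=[1,1,1,1])

```text
time: 14.55
ee_pos: [0.6674, -0.012, 0.1712]
tcp_rot: [-179.8, 0.4, -130.2]
wrist_force: [-0.3, -1.3, 0.4]
opening: 0.0855
grasp_force: 0.0
```

```bash
python3 - <<'E'
from h import *
o=bot.get_obs(); p=cam('wrist'); P=cloud(p,o); print(o['ee_pos'],o['tcp_rot'],o['q'])
comp(P,(.6,.73),(-.07,.05),(.098,.115)); comp(P,(.6,.74),(-.1,.07),(.055,.068))
save(p,'w3.png')
E
```

```text
[ 0.66737103 -0.01203386  0.17117131] [-179.81751374    0.3609118  -130.22410066] [ -1.09797415  20.24480093  18.94412441  88.33001095   0.1648234
 -50.87276753]
2021 [668.3 -13.5] [59.9 16.1] 49.3 z 0.1066
10403 [661.7 -15.7] [ 95.2 106.3] 15.09 z 0.0612
```

View pics/w3.png

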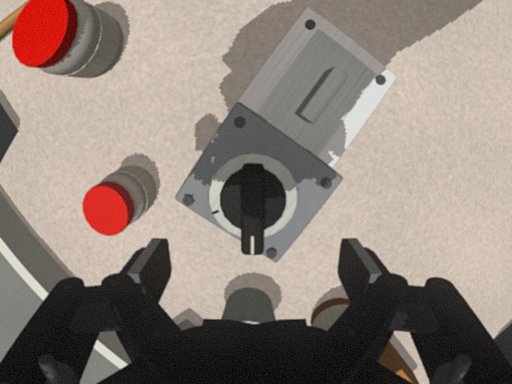

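The knob bar is straight ahead between the fingers, white line at (252,243). The wrist camera puts the axis at (0.668, −0.013), and the gauge is still seated. Descending and gripping the bar.

Emit:
move_arm(offset=[[0,-0.11,2.5],[0,0,2.5],[0,0,1.8],[0,0,0],[0,0,0]], twist=[[0,0,0],[0,0,0],[0,0,0],[0,0,0],[0,0,0]], grip=[1,1,1,1,1])

```text
time: 15.1
ee_pos: [0.6686, -0.0126, 0.1037]
tcp_rot: [-179.8, 0.4, -130.4]
wrist_force: [-0.0, 0.5, 0.6]
opening: 0.0855
grasp_force: 0.0
```

Emit:
move_arm(offset=[[0,0,0],[0,0,0],[0,0,0],[0,0,0],[0,0,0]], twist=[[0,0,0],[0,0,0],[0,0,0],[0,0,0],[0,0,0]], grip=[0.2,0,0,0,0], force=50)

```text
time: 15.6
ee_pos: [0.6688, -0.0127, 0.1038]
tcp_rot: [-179.8, 0.4, -130.3]
wrist_force: [-2.5, 0.6, -2.5]
opening: 0.0154
grasp_force: 48.8
```

Emit:
move_arm(offset=[[0,0,0],[0,0,0],[0,0,0]], twist=[[0,0,0.05],[0,0,0.05],[0,0,0]], grip=[0,0,0], force=50)

```text
time: 15.9
ee_pos: [0.6689, -0.0127, 0.1038]
tcp_rot: [-179.8, 0.4, -136.1]
wrist_force: [1.0, -0.6, 2.3]
opening: 0.0152
grasp_force: 49.8
```

Turning well; the remaining 1.1 rad follows.

Emit:
move_arm(offset=[[0,0,0],[0,0,0],[0,0,0],[0,0,0],[0,0,0]], twist=[[0,0,0.1],[0,0,0.1],[0,0,0.1],[0,0,0.1],[0,0,0.1]], grip=[0,0,0,0,0])

```text
time: 16.4
ee_pos: [0.6689, -0.0129, 0.1037]
tcp_rot: [-180.0, 0.4, -164.9]
wrist_force: [1.8, -1.5, 1.9]
opening: 0.0151
grasp_force: 49.7
```

Emit:
move_arm(offset=[[0,0,0],[0,0,0],[0,0,0],[0,0,0],[0,0,0]], twist=[[0,0,0.12],[0,0,0.12],[0,0,0.12],[0,0,0.12],[0,0,0.07]], grip=[0,0,0,0,0])

```text
time: 16.9
ee_pos: [0.6689, -0.0132, 0.1037]
tcp_rot: [179.8, 0.4, 163.6]
wrist_force: [1.1, -3.0, 2.7]
opening: 0.0153
grasp_force: 49.8
```

Emit:
move_arm(offset=[[0,0,0],[0,0,0],[0,0,0]], twist=[[0,0,0.03],[0,0,0],[0,0,0]], grip=[0,0,0])

```text
time: 17.2
ee_pos: [0.6689, -0.0132, 0.1037]
tcp_rot: [179.8, 0.4, 162.2]
wrist_force: [1.4, -6.3, 4.6]
opening: 0.0155
grasp_force: 50.0
```

Turned about 67°. Releasing, raising and checking.

Emit:
move_arm(offset=[[0,0,0],[0,0,0],[0,0,0],[0,0,0],[0,0,0]], twist=[[0,0,0],[0,0,0],[0,0,0],[0,0,0],[0,0,0]], grip=[0.5,0.8,1,1,1])

```text
time: 17.7
ee_pos: [0.6685, -0.0124, 0.1031]
tcp_rot: [179.7, 0.3, 162.1]
wrist_force: [-0.6, -0.8, -0.6]
opening: 0.0848
grasp_force: 0.0
```

Emit:
move_arm(offset=[[0,0,-2],[0,0,-3],[0,0,-3],[0,0,0],[0,0,0]], twist=[[0,0,0],[0,0,0],[0,0,0],[0,0,0],[0,0,0]], grip=[1,1,1,1,1])

```text
time: 18.2
ee_pos: [0.6685, -0.0127, 0.1839]
tcp_rot: [179.7, 0.4, 162.1]
wrist_force: [0.4, 0.0, -0.6]
opening: 0.0853
grasp_force: 0.0
```

```bash
python3 - <<'E'
from h import *
o=bot.get_obs(); p=cam('wrist'); P=cloud(p,o); print(o['ee_pos'],o['tcp_rot'],o['wrist_force'])
h=np.radians(15.3); ex=np.array([np.cos(h),np.sin(h)]); ey=np.array([-ex[1],ex[0]])
L=P.copy(); L[...,:2]=(P[...,:2]-[.6152,-.0263])@np.c_[ex,ey]
print('knob');comp(L,(.01,.1),(-.05,.05),(.098,.115)); print('deck');comp(L,(-.02,.12),(-.07,.07),(.055,.068)); print('gauge');comp(L,(-.13,-.003),(-.05,.05),(.0145,.021));comp(L,(-.12,-.003),(-.03,.03),(.042,.06))
save(p,'w4.png')
E
```

```text
[ 0.66845052 -0.01274532  0.1838582 ] [179.70414125   0.38734849 162.07425886] [ 0.40340104  0.0288418  -0.63143674]
knob
1810 [55.1 -1.3] [16.1 60. ] 55.38 z 0.1067
deck
9456 [47.7 -1.9] [ 95.5 107. ] 0.15 z 0.0612
gauge
5751 [-51.7  -1.3] [97.4 70.6] 0.04 z 0.017
1011 [-44.5  -1.1] [14.7 50.1] 90.0 z 0.0529
```

View pics/w4.png

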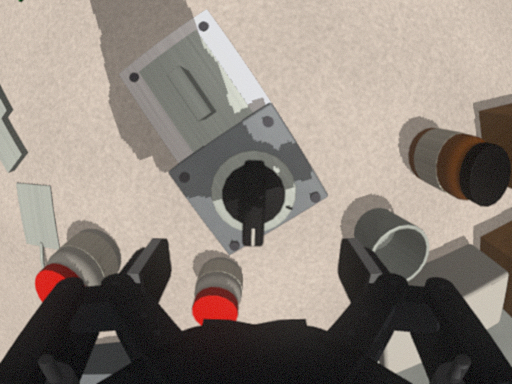

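The bar sits at −34.6° (its stop), the gauge is home at (−44.5, −1.1) mm and in line, and nothing else has moved. Handing in.

```bash
python3 -c "
from workcell import bot
print(bot.job_done())"
```

```text
the job is handed in; nothing more can be done
None
```

The round-nosed gauge is fully home in the gap and let go, the locking knob is turned clockwise to its stop, nothing else was moved, and the job is handed in; no verdict came back.

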